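# Reset a tripped breaker on the bench distribution box

## Task

One of the three breakers on the grey distribution box has tripped: its lever stands about upright, between on and off. Reset it: push the lever towards the robot until it is felt to be fully off and its little white pin has sunk, firmly but without forcing it (never over 25 N), then throw the same lever all the way on, away from the robot. Leave the other two breakers as they are and do not disturb the things lying around.

Things in the scene. Friction and masses are not known exactly. Their poses are not given: they have to be found in the camera images.
- power_box: Grey steel distribution box, 130 deep (x) x 198 wide (y) x 60 mm, fixed; origin: centre of its underside, z up. Its -x side faces the robot, turned up to 0.25 rad. On its lid stand three equal switch modules, 48 mm apart along y, in any order, each with one black lever swinging in the box's x-z plane: ON leans away from the robot (+x, raised bar mark), OFF towards it (-x, ring mark).
- trip_breaker: The tripped switch module: its lever stands about upright, between on and off, and a small white pin (8 x 6 mm) stands 4 mm proud beside the lever, on its +y side; it sinks out of sight when the catch inside resets (only an indicator: it cannot be worked by hand). Grey, 88 x 42 x 22 mm, fixed, top 82 mm above the worktop. Origin: centre of its underside, on the lid; axes parallel to the box's.
- live_breaker: Equal module whose lever leans on (+x). Leave it as it is. Fixed; origin and axes likewise.
- spare_breaker: Equal module whose lever leans off (-x). Leave it as it is. Fixed; origin and axes likewise.
- trip_pivot (a point): Pivot of the tripped lever, in the module's middle plane, 72 mm above the worktop, 10 mm below the module's top; fixed, axes as the box's; the lever turns about y. After the catch clicks, the lever stays off by itself. To throw it on, 2 to 4 N at the bar is needed up to about -0.1 rad; from near 0 it snaps on by itself to its rigid stop at +0.55 rad.
- trip_lever_knob (a point): Centre of the round cross-bar ending the tripped lever, 53 mm from the pivot; moves and leans with it. Bar 26 mm long (y), 14 mm thick, on a blade 16 mm wide (y), 8 mm thick. It can be straddled or loosely pinched by the fingers along x, tips about 42 mm above the pivot, or pushed from a side (the bar sinks 7 mm as the lever leans). The neighbours' bars begin 35 mm to the side of its middle.
- trip_lever (a joint): Angle of the tripped lever (rad): 0 upright, + on, - off. Tripped, it rests near +0.06 on a rigid block and cannot go on. Off is light (2 N) until, at an unknown -0.02 to -0.35, it meets the reset catch: about 10 N at the bar. 0.1 to 0.15 rad on comes a stiff rubber stop (5 N/mm at the bar; at -0.15 to -0.5): only pressed home into it, with 16 to 20 N in all, does the catch click over; above 25 N is damage.
- live_lever (a joint): Black lever like the others; on, at +0.55 rad (same meaning); leave it so.
- spare_lever (a joint): Black lever like the others; off, at -0.5 rad (same meaning); leave it so.
- tape_roll: Roll of tape, 57 mm across, 18 mm high, loose, left of the box. Bystander; origin at the centre of its underside, as for those below.
- calculator: Pocket calculator, 115 x 70 x 14 mm, loose, behind the box. Bystander.
- pen: Pen, 140 mm long (y), loose, in front of the box. Bystander.
- screwdriver: Screwdriver, 165 mm long, 20 mm thick, loose, left of the box. Bystander.
- memo_pad: Memo pad, 75 x 74 x 14 mm, loose, further left. Bystander.
- timer: Small bench timer, 52 x 62 x 34 mm, loose, in front of the monitor. Bystander.

How it is judged:
By the outcome, as a careful person would: the job done as asked, in the order asked, and still so for the second after the job is handed in, with the robot touching nothing.
It also fails if it takes over 51 s, if anything falls off the work surface, if the arm or the gripper's body presses on something with over 40 N, if the wrist force passes 120 N, or if a joint passes its speed limit or range.

## Robot

A 6-joint arm with a two-finger parallel gripper is mounted at the origin on a cart in front of the work surface, level with it; the furniture and walls round the work are solid. World frame = base frame: x ahead of the robot, y to its left, z up, the work surface at z = 0. Lengths are in mm, angles in rad, forces in N, time in s.
With the tool pointing down it reaches from about 350 to 975 mm from the base axis. Payload 7.1 kg.
Tool frame: the origin (TCP) lies midway between the tips of the shut fingers; the grasp point (between the pads) lies ctrl.grip_point_offset behind it (ctrl.grip_point_offset is the distance from the TCP to the grasp point, in mm); z points along the fingers, y is the line along which they close (so a half turn about z gives the same grasp; the last joint's range is limited). The gripper opens to 88 mm and grips with 3 to 60 N. Pads are 20 mm wide; open, the fingers measure 115 mm over their backs; the gripper's body (75 mm by 178 mm) begins 61 mm behind the grasp point.
Start: joints at [1.16, 0.423, 1.63, -0, 1.089, -0.019], TCP at [238.626, 577.635, 222.675] pointing down, gripper open.
Joint ranges: [-3, 3], [-0.9, 2.11], [0.09, 2.58], [-1.31, 4.45], [0.11, 2.69], [-2.54, 2.54]. Speed limits (rad/s): [2.39, 2.39, 3.01, 3.14, 3.14, 3.14].

## Interface

Orientations are given as a rotation vector (axis times angle).
In Python, from workcell import ctrl, get_image, close_job, finder gives the robot as it stands.
- The arm moves only by the tool servo_tool, never from a script. Its argument "deltas" is a list of rows, each a list of 2 entries, a list of its own where there are three numbers: the shift along the tool's x, y, z in mm, then the turn, a rotation vector about the tool's x, y, z in rad. A call has 1 to 5 rows; each row is the pose to reach, as a shift and turn from the pose commanded when the call began, along the tool's axes at that moment; what a row does not reach only later rows make up. A row lasts 1/12 s, in which the tool goes at most 41.7 mm and 7.16 degrees, less where a joint would pass 70% of its speed; a pose out of reach is approached as far as the arm can. A call with a gripper value outside its range is refused whole. "grip" is the closure, from -1 (fully open) to 1 (shut), so that 0 is half open, set as the call begins (left out, the last holds). The fingers move at their own pace and stop on an object; the grip force is fixed at half the most. Time passes only in rows, so rows that repeat a pose let the fingers close. It gives the time, the measured TCP pose, the force, the opening and the grip force at its end, in the units of the state.
- ctrl.get_obs(): the state, without advancing time (a new reading comes with each control period).
- get_image(name): name is "side" or "top"; returns a dict with "frame" (400x640x3 uint8, blue, green, red), "depth" (400x640 float32, mm along the optical axis (not along the pixel's ray), 0 where there is no reading), "K" (3x3 intrinsics, pixels), "dist" ([k1, k2, p1, p2, k3] as OpenCV has them; the pictures are not rectified), "pose" (4x4, takes a point from camera to world coordinates). Camera axes: x right, y down, z forward; pixel columns grow to the right and rows downward; lengths in mm; the calibration is good to about 2 mm. A picture is of the moment at which its call begins.
- close_job(): hands the job in; it is judged then, once.
Trained networks look in a picture, given as the dict that the camera call returned (one of the last four; its "shot" number tells which), for a name from the list of things; names that differ only in an ending like _2 or _b are one class to them, and where a whole thing is asked for, a point or a joint stands for the part that bears it (a point fixed in the world has none). Each returns a list of dicts, best first, with "score" (0 to 1); they miss things now and then, are a little off and sometimes report something else, mostly with a low value. They report only what shows in the picture. A call takes as long as a camera call.
- finder.search_frame(query, picture): "rect" ([centre column, centre row, width, height] as shares, 0 to 1, of the picture: columns of its width, rows of its height, round what is visible of it).
- finder.silhouettes(query, picture): "mask" (400x640 bool, what is visible of it) and "rect" ([centre column, centre row, width, height] as shares, 0 to 1, of the picture: columns of its width, rows of its height, round what is visible of it).
The state is a dict: "t": time; "qpos": joint angles; "qvel": joint speeds; "joint_torque": joint torques, N m; "ee_pos": TCP position; "orientation": TCP orientation; "ft_force": force on the tool from outside, world axes, zero at the start; "moment": the same for the moment, N m; "width": finger opening in mm; "grasp_force": force on a finger pad.
Only numpy, scipy, OpenCV 4.12 (cv2) and the standard library are available. Lean on these libraries where they do the work, as an engineer would, in place of code of your own. Each camera call takes 0.05 s, during which the arm holds its last target. There are 200 camera calls.

## Working session

There is one attempt and no reset: what is moved stays moved. The work goes in short steps, Python scripts to look and compute and a tool call to move; the robot and the scene stay as the last step left them, time stands still between calls to the robot, and variables do not carry over. Pictures are saved under pics/ and viewed, at most 10 in all, crops included, and the job is handed in when it is done.

Besides the shell and the picture viewer there is one more tool, called after "Call:" as name(argument=value, ...) on one line, values as JSON. servo_tool: Moves the arm, as the interface text tells. Its arguments: {"type":"object","properties":{"deltas":{"type":"array","items":{"type":"array"}},"grip":{"type":"number"}},"required":["deltas"]}

```bash
mkdir -p pics; cat > h.py <<'E'
import numpy as np, cv2
from workcell import ctrl, get_image, close_job, finder
from scipy.spatial.transform import Rotation as R
def pts(p,mask):
    v,u=np.nonzero(mask&(p["depth"]>0)); z=p["depth"][v,u]
    n=cv2.undistortPoints(np.stack([u,v],1).astype(np.float64)[:,None],p["K"],np.array(p["dist"]))[:,0]
    c=np.c_[n*z[:,None],z]; P=np.array(p["pose"]); return c@P[:3,:3].T+P[:3,3]
E
python3 - <<'E'
from h import *
np.set_printoptions(precision=3,suppress=True)
o=ctrl.get_obs(); print(o["t"],o["ee_pos"],o["orientation"],o["ft_force"],o["width"],ctrl.grip_point_offset)
print(R.from_rotvec(o["orientation"]).as_matrix())
for n in("top","side"):
    p=get_image(n); cv2.imwrite(f"pics/{n}0.png",p["frame"]); print(n,np.array(p["pose"]))
    for q in("power_box","trip_breaker","live_breaker","spare_breaker","trip_lever","live_lever","spare_lever"):
        for r in finder.silhouettes(q,p)[:2]:
            w=pts(p,r["mask"])
            print(q,round(r["score"],2),np.array(r["rect"])*[640,400,640,400],len(w),np.median(w,0) if len(w) else"",w.min(0) if len(w) else "",w.max(0) if len(w) else "")
E
```

```text
0.0 [238.409 577.153 221.921] [-0.611 -3.081  0.002] [ 0.891 -0.513  0.253] 87.69112847131018 18.700000000000003
[[-0.924  0.382 -0.001]
 [ 0.382  0.924 -0.001]
 [ 0.    -0.001 -1.   ]]
top [[   0.066   -0.971    0.231  318.724]
 [  -0.998   -0.064    0.013  -42.396]
 [   0.002   -0.231   -0.973 1055.064]
 [   0.       0.       0.       1.   ]]
power_box 0.77 [414.784 228.96   84.416  56.88 ] 2289 [ 480.919 -264.51    60.118] [ 420.908 -399.686   -5.172] [ 577.281 -179.327  131.805]
trip_breaker 0.9 [435.328 227.76   17.216  38.52 ] 705 [ 490.533 -327.602   82.228] [ 448.583 -361.226   57.26 ] [ 543.776 -295.049  136.021]
live_breaker 0.74 [399.616 230.76   20.8    36.68 ] 605 [ 486.374 -231.334   82.452] [ 444.039 -257.293   61.49 ] [ 530.44  -212.142  127.205]
spare_breaker 0.78 [419.968 227.16   20.288  34.68 ] 665 [ 489.877 -279.031   82.294] [ 445.801 -310.27    59.366] [ 539.73  -259.575  127.621]
spare_breaker 0.37 [414.912 184.56   48.192  28.08 ] 1054 [ 623.144 -295.081   12.047] [ 583.85  -355.132    0.321] [ 665.669 -236.206   21.561]
trip_lever 0.41 [442.048 227.08   15.6
[... 1383 characters left out ...]
e_breaker 0.76 [336.96 141.84  33.28  14.68] 323 [ 478.873 -276.747   83.189] [ 443.926 -351.13    56.483] [ 531.88  -220.88   129.048]
spare_breaker 0.62 [338.752 159.84   42.304  50.08 ] 1120 [ 466.91  -188.804   51.083] [ 415.119 -384.414   -0.964] [ 532.273 -176.144   80.   ]
trip_lever 0.51 [332.672 127.84    4.928  16.12 ] 59 [ 496.447 -323.345  114.886] [ 487.688 -463.918   42.424] [ 502.459 -315.084  134.292]
live_lever 0.34 [362.496 167.68    1.6    29.2  ] 71 [ 408.845 -285.58     8.336] [ 401.559 -345.956    3.292] [ 415.694 -224.894   13.69 ]
spare_lever 0.5 [340.48  139.24   14.784  17.12 ] 65 [ 476.88  -276.679  104.389] [ 461.381 -288.567   81.298] [ 492.749 -269.178  129.048]
```

View pics/top0.png

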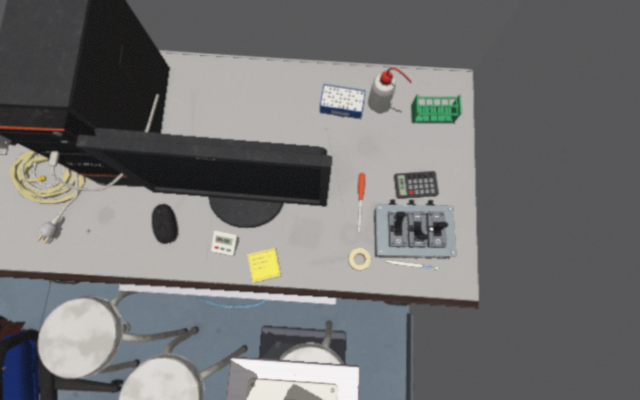

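View pics/side0.png

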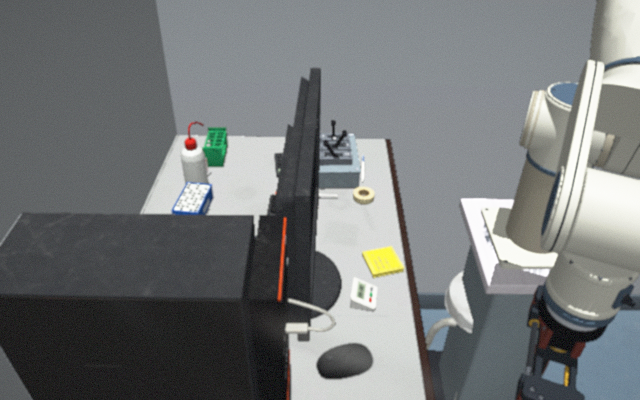

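Top view: the grey box is at about (415, 230). Its right-hand lever, near (437, 229), is upright, so that is the tripped one. The middle lever is off and the left one is on. The side view confirms one upright lever at (333, 128). The monitor is in the way of a direct path, so I'll fit the box and check the corridor.

```bash
python3 - <<'E'
from h import *
np.set_printoptions(precision=3,suppress=True)
p=get_image("top"); w=pts(p,np.ones((400,640),bool))
s=w[(w[:,0]>380)&(w[:,0]<600)&(w[:,1]<-150)&(w[:,1]>-420)]
lid=s[(s[:,2]>54)]
print("lid",cv2.minAreaRect(lid[lid[:,2]<67][:,:2].astype(np.float32)))
m=s[(s[:,2]>78)&(s[:,2]<86)]; print("mods",cv2.minAreaRect(m[:,:2].astype(np.float32)),m.mean(0))
k=s[s[:,2]>122]; t=k[k[:,1]<-305]; print("top bar",t.mean(0),t.min(0),t.max(0),len(t))
for r in finder.silhouettes("trip_breaker",p)[:1]:
    q=pts(p,r["mask"]); q=q[(q[:,2]>79)&(q[:,2]<85)]; print("trip mod",cv2.minAreaRect(q[:,:2].astype(np.float32)))
for y in range(-400,650,75):
    c=w[(w[:,1]>y)&(w[:,1]<y+75)&(w[:,2]>100)&(w[:,0]>330)]
    print(y,c[:,0].min() if len(c) else None, c[:,2].max() if len(c) else None)
E
```

```text
lid ((490.8221130371094, -281.81439208984375), (130.39979553222656, 199.6910858154297), 3.1992034912109375)
mods ((490.572021484375, -282.3036193847656), (88.51556396484375, 137.51588439941406), 3.408735513687134) [ 488.32  -282.929   82.229]
top bar [ 494.884 -328.579  130.501] [ 489.035 -340.34   122.066] [ 501.41  -317.797  136.401] 59
-400 489.0350187838154 280.6113945841752
-325 458.4017038084547 276.8304896384943
-250 499.41690367163346 270.7893481198797
-175 836.7486209408429 265.3736715519192
-100 528.6708225017114 411.4485419369364
-25 528.8432620870432 411.7112765648418
50 530.8270295374192 412.4751488436219
125 531.5200954392408 411.2958923380312
200 533.0099779134403 411.5515028836894
275 534.0929453162926 411.4036176844505
350 512.038691118888 411.36741847565645
425 497.8824051482994 404.21938501979207
500 508.96930331129283 404.30805375682223
575 None None
```

Call:
servo_tool(deltas=[[[-128,-153,0],[0,0,0.56]],[[-128,-153,0],[0,0,0.56]],[[-128,-153,0],[0,0,0.56]],[[-128,-153,0],[0,0,0.56]],[[-128,-153,0],[0,0,0.56]]], grip=0.1)

```text
t: 1.32
ee_pos: [298.6, 384.7, 222.6]
orientation: [1.448, 2.788, -0.001]
ft_force: [0.2, 0.2, 0.2]
width: 58.2
grasp_force: 0.0
```

Call:
servo_tool(deltas=[[[-195,-53,0],[0,0,0.56]],[[-195,-53,0],[0,0,0.56]],[[-195,-53,0],[0,0,0.56]],[[-195,-53,0],[0,0,0.56]],[[-195,-53,0],[0,0,0.56]]])

```text
t: 1.73
ee_pos: [368.8, 195.6, 223.0]
orientation: [2.162, 2.279, 0.001]
ft_force: [0.4, 1.1, 0.1]
width: 39.2
grasp_force: 0.0
```

```bash
python3 - <<'E'
from h import *
o=ctrl.get_obs(); print(o["t"],o["ee_pos"],o["qpos"]);print(R.from_rotvec(o["orientation"]).as_matrix().round(3))
E
```

```text
1.7333 [368.79327959 195.59334831 222.96491302] [ 4.59338086e-01  1.10754654e-01  2.06477220e+00 -3.41540734e-04
  9.65415090e-01  4.06922837e-01]
[[-0.053  0.999  0.001]
 [ 0.999  0.053  0.   ]
 [-0.     0.001 -1.   ]]
```

Call:
servo_tool(deltas=[[[-205,0,0],[0,0,0]],[[-205,0,0],[0,0,0]],[[-205,0,0],[0,0,0]],[[-205,0,0],[0,0,0]],[[-205,0,0],[0,0,0]]])

```text
t: 2.15
ee_pos: [380.3, -9.0, 223.0]
orientation: [2.154, 2.285, 0.001]
ft_force: [0.3, 0.5, -0.9]
width: 39.1
grasp_force: 0.0
```

Call:
servo_tool(deltas=[[[-200,40,0],[0,0,0]],[[-200,40,0],[0,0,0]],[[-200,40,0],[0,0,0]],[[-200,40,0],[0,0,0]],[[-200,40,0],[0,0,0]]])

```text
t: 2.57
ee_pos: [432.6, -206.9, 223.0]
orientation: [2.155, 2.284, 0.0]
ft_force: [0.1, 0.2, -0.4]
width: 39.8
grasp_force: 0.0
```

Call:
servo_tool(deltas=[[[-120,55,20],[0,0,0]],[[-120,55,20],[0,0,0]],[[-120,55,20],[0,0,0]],[[-120,55,20],[0,0,0]],[[-120,55,20],[0,0,0]]])

```text
t: 2.98
ee_pos: [494.9, -322.8, 201.8]
orientation: [-2.157, -2.283, 0.0]
ft_force: [-1.2, 0.2, -0.1]
width: 39.4
grasp_force: 0.0
```

```bash
python3 - <<'E'
from h import *
o=ctrl.get_obs(); print(o["t"],o["ee_pos"],o["qpos"],o["ft_force"]);print(R.from_rotvec(o["orientation"]).as_matrix().round(3))
p=get_image("top"); a=cv2.resize(p["frame"][170:290,350:490],None,fx=4,fy=4,interpolation=2)
p=get_image("side"); b=cv2.resize(p["frame"][60:180,280:420],None,fx=4,fy=4,interpolation=2)
cv2.imwrite("pics/c1.png",cv2.resize(np.hstack([a,b]),(800,343)))
E
```

```text
2.9833 [ 494.86758791 -322.80654676  201.79401262] [-5.98097149e-01  3.98172749e-01  1.72393726e+00 -9.29559991e-05
  1.01970358e+00 -6.54710644e-01] [-1.16582645  0.24795514 -0.05177031]
[[-0.057  0.998 -0.   ]
 [ 0.998  0.057  0.   ]
 [ 0.    -0.    -1.   ]]
```

View pics/c1.png

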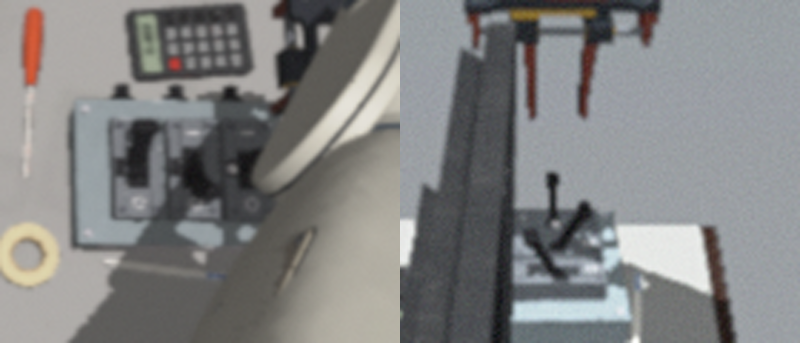

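The side crop shows the fingers (columns 532 and 584) straddling the upright lever (column 552). Now I'll descend.

Call:
servo_tool(deltas=[[[-7,2,20],[0,0,0]],[[-7,2,40],[0,0,0]],[[-7,2,55],[0,0,0]],[[-7,2,60],[0,0,0]],[[-7,2,60],[0,0,0]]])

```text
t: 3.5
ee_pos: [495.5, -325.6, 142.0]
orientation: [-2.152, -2.285, 0.001]
ft_force: [0.1, 0.5, 0.4]
width: 40.2
grasp_force: 0.0
```

Call:
servo_tool(deltas=[[[0,0,8],[0,0,0]],[[0,0,16],[0,0,0]],[[0,0,23],[0,0,0]],[[0,0,28],[0,0,0]],[[0,0,28],[0,0,0]]])

```text
t: 3.92
ee_pos: [496.1, -327.2, 113.5]
orientation: [-2.154, -2.285, 0.0]
ft_force: [-0.9, -0.4, 0.6]
width: 39.3
grasp_force: 0.0
```

Call:
servo_tool(deltas=[[[0,0,0],[0,0,0]],[[0,0,0],[0,0,0]],[[0,0,0],[0,0,0]]])

```text
t: 4.17
ee_pos: [496.9, -327.8, 115.0]
orientation: [2.155, 2.285, 0.0]
ft_force: [0.8, 0.3, -0.1]
width: 39.5
grasp_force: 0.0
```

```bash
python3 - <<'E'
from h import *
o=ctrl.get_obs(); print(o["t"],o["ee_pos"],o["ft_force"],o["width"])
p=get_image("side"); b=cv2.resize(p["frame"][90:180,290:390],None,fx=6,fy=6,interpolation=2)
cv2.imwrite("pics/c2.png",b)
E
```

```text
4.1667 [ 496.89919937 -327.78748416  114.99062943] [ 0.81957486  0.27272371 -0.11951275] 39.47912116037248
```

View pics/c2.png

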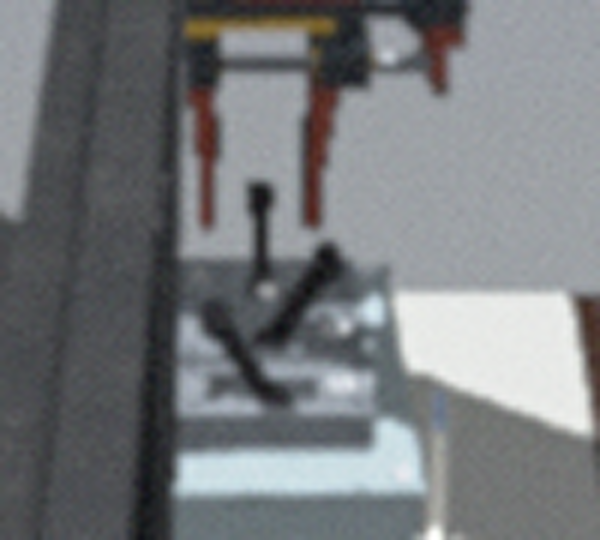

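The fingers (columns 207 and 315) straddle the tripped bar (column 260). The white pin is visible at (265, 288). Now I'll push toward the robot and watch the force.

Call:
servo_tool(deltas=[[[0,-3,0],[0,0,0]],[[0,-6,0],[0,0,0]],[[0,-9,0],[0,0,0]],[[0,-11,0],[0,0,0]],[[0,-12,0],[0,0,0]]])

```text
t: 4.63
ee_pos: [484.2, -328.3, 114.7]
orientation: [-2.155, -2.286, 0.0]
ft_force: [-0.4, -0.2, -0.2]
width: 39.9
grasp_force: 0.0
```

Call:
servo_tool(deltas=[[[0,-1,0],[0,0,0]],[[0,-2,0],[0,0,0]],[[0,-3,0],[0,0,0]],[[0,-3,0],[0,0,0]]])

```text
t: 4.97
ee_pos: [481.9, -328.6, 114.9]
orientation: [2.154, 2.286, 0.0]
ft_force: [1.6, 0.0, 0.8]
width: 39.5
grasp_force: 0.5
```

Call:
servo_tool(deltas=[[[0,-1,0],[0,0,0]],[[0,-2,0],[0,0,0]],[[0,-3,0],[0,0,0]],[[0,-3,0],[0,0,0]]])

```text
t: 5.3
ee_pos: [478.4, -328.6, 114.6]
orientation: [-2.155, -2.286, 0.0]
ft_force: [0.2, 0.8, 0.5]
width: 39.5
grasp_force: 0.3
```

Call:
servo_tool(deltas=[[[0,-1,0],[0,0,0]],[[0,-2,0],[0,0,0]],[[0,-2,0],[0,0,0]]])

```text
t: 5.55
ee_pos: [476.3, -328.7, 114.5]
orientation: [-2.155, -2.286, 0.0]
ft_force: [-0.1, 0.7, 0.2]
width: 39.3
grasp_force: 0.1
```

Call:
servo_tool(deltas=[[[0,-1,0],[0,0,0]],[[0,-2,0],[0,0,0]],[[0,-2,0],[0,0,0]]])

```text
t: 5.8
ee_pos: [474.3, -328.8, 114.5]
orientation: [-2.155, -2.286, 0.0]
ft_force: [0.1, 0.4, -0.4]
width: 39.6
grasp_force: 0.0
```

Call:
servo_tool(deltas=[[[0,-1,0],[0,0,0]],[[0,-2,0],[0,0,0]]])

```text
t: 5.97
ee_pos: [472.5, -328.9, 114.6]
orientation: [-2.155, -2.286, 0.0]
ft_force: [0.1, -0.2, 0.9]
width: 39.7
grasp_force: 0.0
```

Call:
servo_tool(deltas=[[[0,-1,0],[0,0,0]],[[0,-2,0],[0,0,0]]])

```text
t: 6.13
ee_pos: [471.0, -329.1, 114.7]
orientation: [2.155, 2.285, 0.001]
ft_force: [3.6, 0.7, -1.8]
width: 40.0
grasp_force: 1.8
```

```bash
python3 - <<'E'
from h import *
o=ctrl.get_obs(); print(o["t"],o["ee_pos"],o["ft_force"],o["width"])
p=get_image("side"); b=cv2.resize(p["frame"][90:180,290:390],None,fx=6,fy=6,interpolation=2)
cv2.imwrite("pics/c3.png",b)
E
```

```text
6.1333 [ 470.95424912 -329.08409208  114.65467551] [ 3.63350033  0.65115033 -1.8443454 ] 40.03269732485368
```

View pics/c3.png

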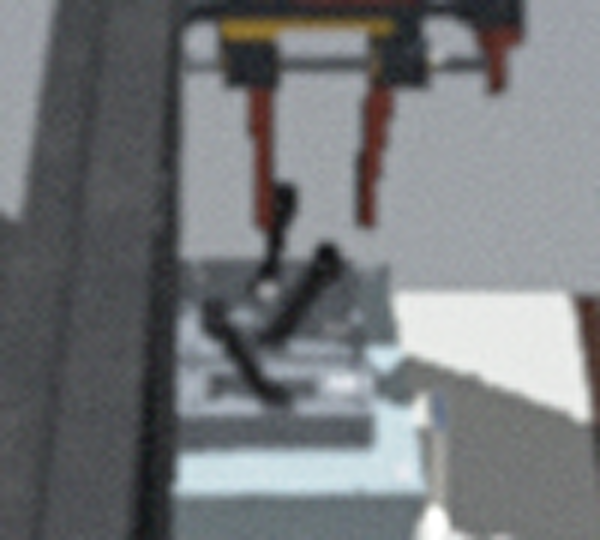

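The lever leans slightly toward off, the finger is at the bar (270, 200), and the pin is still up (266, 288). The force is starting to rise.

Call:
servo_tool(deltas=[[[0,-1,0],[0,0,0]],[[0,-1,0],[0,0,0]]])

```text
t: 6.35
ee_pos: [470.4, -329.1, 114.7]
orientation: [2.154, 2.285, 0.001]
ft_force: [3.6, 1.1, -2.6]
width: 39.9
grasp_force: 2.4
```

Call:
servo_tool(deltas=[[[0,-1,0],[0,0,0]],[[0,-1,0],[0,0,0]]])

```text
t: 6.52
ee_pos: [469.9, -329.2, 114.7]
orientation: [2.154, 2.284, 0.002]
ft_force: [7.1, 2.1, -4.5]
width: 39.4
grasp_force: 3.5
```

Call:
servo_tool(deltas=[[[0,-1,0],[0,0,0]],[[0,-1,0],[0,0,0]]])

```text
t: 6.68
ee_pos: [469.1, -329.2, 114.6]
orientation: [2.154, 2.284, 0.002]
ft_force: [8.0, 1.9, -5.4]
width: 39.4
grasp_force: 4.0
```

Call:
servo_tool(deltas=[[[0,-1,0.5],[0,0,0]],[[0,-1,0.5],[0,0,0]]])

```text
t: 6.85
ee_pos: [468.2, -329.3, 114.4]
orientation: [2.154, 2.284, 0.002]
ft_force: [7.2, 2.4, -2.0]
width: 39.4
grasp_force: 3.3
```

Call:
servo_tool(deltas=[[[0,-1,0.5],[0,0,0]],[[0,-1,0.5],[0,0,0]]])

```text
t: 7.02
ee_pos: [466.9, -329.5, 114.2]
orientation: [2.153, 2.285, 0.002]
ft_force: [3.8, 2.3, 1.2]
width: 39.6
grasp_force: 2.2
```

Call:
servo_tool(deltas=[[[0,-1,0.5],[0,0,0]],[[0,-1,0.5],[0,0,0]]])

```text
t: 7.18
ee_pos: [465.3, -329.7, 113.6]
orientation: [2.154, 2.285, 0.0]
ft_force: [1.9, 0.1, 1.6]
width: 39.3
grasp_force: 0.8
```

Call:
servo_tool(deltas=[[[0,-1,0.3],[0,0,0]],[[0,-1,0.3],[0,0,0]]])

```text
t: 7.35
ee_pos: [463.7, -329.7, 113.1]
orientation: [2.155, 2.286, -0.0]
ft_force: [2.0, 0.1, 2.5]
width: 39.5
grasp_force: 1.2
```

Call:
servo_tool(deltas=[[[0,-1,0.3],[0,0,0]],[[0,-1,0.3],[0,0,0]]])

```text
t: 7.52
ee_pos: [463.1, -329.9, 112.9]
orientation: [2.154, 2.285, 0.001]
ft_force: [2.7, 0.5, 3.4]
width: 39.6
grasp_force: 2.1
```

```bash
python3 - <<'E'
from h import *
o=ctrl.get_obs(); print(o["t"],o["ee_pos"],o["ft_force"],o["width"])
p=get_image("side"); b=cv2.resize(p["frame"][90:180,290:390],None,fx=6,fy=6,interpolation=2)
cv2.imwrite("pics/c4.png",b)
E
```

```text
7.5167 [ 463.12491599 -329.85175678  112.91414457] [2.74010562 0.54245582 3.41322628] 39.55088733324393
```

View pics/c4.png

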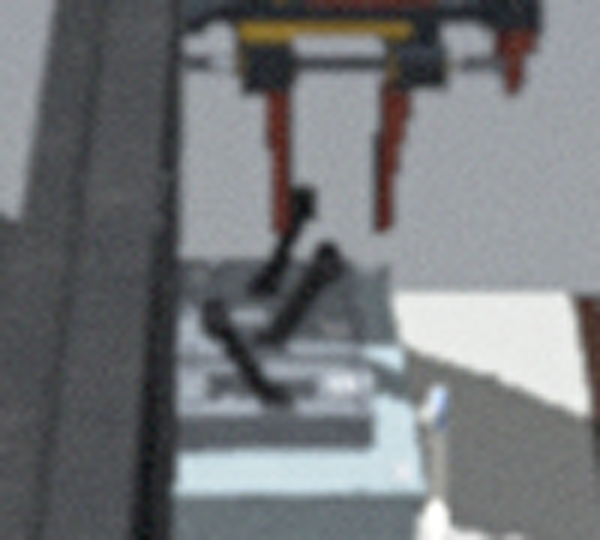

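The lever leans further to off and the pin's white spot near (265, 288) isn't obvious any more. It could be shadowed or hidden, because the forces felt so far were too small for a reset. I'll keep pushing gently until a firm stop is felt, and track the pin's brightness.

```bash
cat > pin.py <<'E'
from h import *
f=np.mean([get_image("side")["frame"].astype(float).mean(2) for _ in range(2)],0)
print(f[134:142,328:342].round().astype(int))
o=ctrl.get_obs(); print(o["t"],o["ee_pos"],o["ft_force"],o["moment"])
E
python3 pin.py; python3 -c "
import cv2;f=cv2.imread('pics/side0.png').mean(2);print(f[134:142,328:342].round().astype(int))
g=cv2.imread('pics/c3.png').mean(2)[3::6,3::6];print(g[44:52,38:52].round().astype(int))"
```

```text
[[ 92  88  93  91  86  73  52  30  25  50  67  87  83  66]
 [ 92  90  90  86  76  54  39  28  36  61  82  86  72  46]
 [ 90  90  88  74  57  37  32  30  51  75  87  78  56  36]
 [ 93  89  89  63  40  25  15  30  58  80  83  63  47  32]
 [ 91  87  80  62  44  33  38  40  56  74  70  49  40  28]
 [ 87  87  84  72  62  58  60  62  67  67  57  40  34  36]
 [ 85  95  92  91  91  87  86  85  78  64  43  34  34  45]
 [ 92 118 122 122 120 114 102  88  74  50  38  34  42  59]]
7.6667 [ 463.14406567 -329.84245442  112.89745142] [3.13300426 0.50759697 4.21179408] [ 0.03126262 -0.63914967  0.0483398 ]
[[139 145 136 113  64  29  68 110 138 143 138 127 125 102]
 [115 110 100  78  48  40  56  83 101 108 103 101 101  80]
 [ 96  85  79  59  62  92 110 108  91  87  85  81  72  50]
 [118 107  98  79  98 158 186 177 131  93  90  64  44  26]
 [152 140 133 102 119 181 209 201 148 113  92  54  29  19]
 [146 144 131 111 103 140 167 162 129 109  84  48  26  34]
 [107 115 116 109 100 112 119 113 102  88  52  35  32  59]
 [ 93 120 124 127 126 123 125 120  90  56  26  34  53  95]]
[[ 89  93  91  91  83  50  23  34  57  84  93  90  78  58]
 [ 86  89  90  86  69  42  33  40  64  86  96  84  64  42]
 [ 91  91  87  73  66  62  71  74  75  88  91  71  54  37]
 [ 89  83  82  61  69 114 129 121  93  85  80  58  41  29]
 [ 90  86  81  64  87 132 155 142 101  72  60  48  33  29]
 [ 85  84  80  79  82 114 129 115  83  66  52  39  36  37]
 [ 85  94  97  91  83  87  99  95  73  51  41  31  35  50]
 [ 91 119 125 115 100  91  88  82  69  52  30  37  46  65]]
```

Call:
servo_tool(deltas=[[[0,-1,0],[0,0,0]],[[0,-1,0],[0,0,0]]])

```text
t: 7.83
ee_pos: [462.5, -329.9, 112.8]
orientation: [2.154, 2.284, 0.001]
ft_force: [6.0, 0.5, 2.9]
width: 39.5
grasp_force: 3.2
```

Call:
servo_tool(deltas=[[[0,-1,0],[0,0,0]],[[0,-1,0],[0,0,0]]])

```text
t: 8.0
ee_pos: [462.1, -329.9, 112.8]
orientation: [2.153, 2.284, 0.002]
ft_force: [7.7, 1.4, 0.8]
width: 40.0
grasp_force: 4.1
```

Call:
servo_tool(deltas=[[[0,-1,0],[0,0,0]],[[0,-1,0],[0,0,0]]])

```text
t: 8.17
ee_pos: [461.7, -330.0, 112.8]
orientation: [2.153, 2.283, 0.003]
ft_force: [12.3, 1.7, -1.2]
width: 39.9
grasp_force: 4.9
```

```bash
python3 pin.py
```

```text
[[ 91  91  89  93  91  82  56  34  26  47  73  87  83  63]
 [ 88  92  91  88  78  60  42  28  39  62  83  90  70  46]
 [ 90  94  89  75  59  39  28  32  50  72  85  76  61  37]
 [ 91  90  84  62  39  30  31  34  56  81  85  63  46  33]
 [ 90  86  82  60  42  30  29  36  55  79  71  52  37  33]
 [ 85  90  86  72  62  62  61  60  73  66  58  44  34  35]
 [ 88 102  98  92  87  90  91  88  78  63  46  34  37  46]
 [100 124 130 121 120 124 116  96  74  52  40  35  38  58]]
8.2667 [ 461.69559623 -329.97336465  112.79931093] [10.72741533  1.36958359 -0.98635872] [ 3.09882993e-01 -1.86584010e+00  6.64988987e-04]
```

Call:
servo_tool(deltas=[[[0,-1,0],[0,0,0]],[[0,-1,0],[0,0,0]]])

```text
t: 8.43
ee_pos: [461.2, -330.1, 112.8]
orientation: [2.152, 2.282, 0.004]
ft_force: [12.5, 2.6, -2.5]
width: 39.5
grasp_force: 5.7
```

Call:
servo_tool(deltas=[[[0,-1,0],[0,0,0]],[[0,-1,0],[0,0,0]]])

```text
t: 8.6
ee_pos: [460.8, -330.3, 113.0]
orientation: [2.152, 2.281, 0.005]
ft_force: [14.8, 1.6, -3.1]
width: 39.6
grasp_force: 6.4
```

Call:
servo_tool(deltas=[[[0,-0.8,0],[0,0,0]],[[0,-0.8,0],[0,0,0]]])

```text
t: 8.77
ee_pos: [460.5, -330.4, 113.1]
orientation: [2.151, 2.281, 0.005]
ft_force: [16.5, 3.6, -3.3]
width: 39.7
grasp_force: 7.0
```

Call:
servo_tool(deltas=[[[0,-0.6,0],[0,0,0]],[[0,-0.6,0],[0,0,0]]])

```text
t: 8.93
ee_pos: [460.2, -330.5, 113.1]
orientation: [2.151, 2.28, 0.006]
ft_force: [17.1, 3.4, -3.2]
width: 39.7
grasp_force: 7.6
```

Call:
servo_tool(deltas=[[[0,-0.5,0],[0,0,0]],[[0,-0.5,0],[0,0,0]]])

```text
t: 9.1
ee_pos: [460.0, -330.5, 113.1]
orientation: [2.151, 2.28, 0.006]
ft_force: [18.7, 2.9, -5.1]
width: 40.1
grasp_force: 8.0
```

Call:
servo_tool(deltas=[[[0,-0.5,0],[0,0,0]],[[0,-0.5,0],[0,0,0]]])

```text
t: 9.27
ee_pos: [459.8, -330.6, 113.2]
orientation: [2.15, 2.28, 0.006]
ft_force: [19.1, 3.9, -4.7]
width: 39.6
grasp_force: 8.5
```

Call:
servo_tool(deltas=[[[0,-0.3,0],[0,0,0]],[[0,-0.3,0],[0,0,0]]])

```text
t: 9.43
ee_pos: [459.7, -330.7, 113.2]
orientation: [2.15, 2.279, 0.007]
ft_force: [20.4, 2.8, -5.9]
width: 39.7
grasp_force: 8.8
```

```bash
python3 pin.py
```

```text
[[ 95  94  90  94  89  86  62  38  30  40  60  80  82  64]
 [ 90  90  90  89  80  63  42  25  36  46  75  82  69  48]
 [ 90  90  87  74  59  44  29  34  40  69  82  78  61  41]
 [ 92  92  88  63  40  24  22  30  48  78  80  68  47  35]
 [ 88  90  83  59  43  38  34  38  53  73  73  50  37  33]
 [ 87  92  84  73  63  63  63  59  62  68  59  41  34  32]
 [ 88 104 105 106 101 101  96  86  78  64  42  35  32  45]
 [101 128 142 142 140 138 127 112  85  51  37  34  43  56]]
9.5333 [ 459.70874934 -330.64891673  113.12805909] [19.76265752  3.22165638 -5.86955683] [ 0.58285893 -3.50171626  0.05665869]
```

The pin is gone and a firm stop was felt at about 20 N. Releasing, then driving the lever on.

Call:
servo_tool(deltas=[[[0,3,0],[0,0,0]],[[0,6,0],[0,0,0]],[[0,9,0],[0,0,0]],[[0,13,0],[0,0,0]],[[0,17,0],[0,0,0]]])

```text
t: 9.95
ee_pos: [470.8, -328.4, 111.8]
orientation: [-2.153, -2.284, 0.001]
ft_force: [-0.5, 0.1, -0.6]
width: 39.7
grasp_force: 0.0
```

```bash
python3 pin.py;  python3 - <<'E'
from h import *
p=get_image("side"); b=cv2.resize(p["frame"][90:180,290:390],None,fx=6,fy=6,interpolation=2)
cv2.imwrite("pics/c5.png",b)
E
```

```text
[[ 93  92  96  90  90  75  52  33  26  57  80  89  80  65]
 [ 86  91  89  90  75  57  37  28  42  66  87  90  70  45]
 [ 88  89  86  74  60  38  28  32  48  75  89  79  57  36]
 [ 88  91  87  60  38  31  21  35  55  77  81  64  42  34]
 [ 89  90  84  64  39  31  32  40  59  75  69  51  29  28]
 [ 87  86  85  74  63  60  58  63  65  63  55  39  33  35]
 [ 82  92  95  90  85  83  88  84  78  58  35  33  31  43]
 [ 87 114 116 103  90  91  91  85  73  50  38  30  44  60]]
10.05 [ 471.61937479 -328.6644242   111.9639368 ] [ 1.11902496  0.44841267 -0.65607488] [-0.09089763  0.1327636   0.02212355]
```

View pics/c5.png

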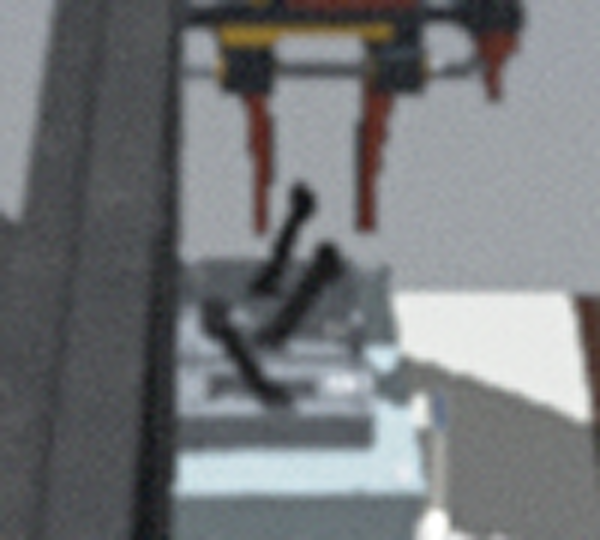

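The lever stays off by itself between the fingers, with bar (300, 200), and no white pin shows. Now throwing it on.

Call:
servo_tool(deltas=[[[0,4,0],[0,0,0]],[[0,8,0],[0,0,0]],[[0,11,0],[0,0,0]],[[0,14,0],[0,0,0]],[[0,16,0],[0,0,0]]])

```text
t: 10.52
ee_pos: [488.5, -328.1, 112.6]
orientation: [2.155, 2.286, 0.0]
ft_force: [0.4, 0.7, -0.2]
width: 39.3
grasp_force: 0.0
```

Call:
servo_tool(deltas=[[[0,2,0],[0,0,0]],[[0,4,0],[0,0,0]],[[0,6,0],[0,0,0]],[[0,8,0],[0,0,0]]])

```text
t: 10.85
ee_pos: [495.9, -327.6, 112.6]
orientation: [-2.155, -2.286, 0.0]
ft_force: [-1.8, -0.3, 1.5]
width: 39.6
grasp_force: 0.9
```

Call:
servo_tool(deltas=[[[0,2,0],[0,0,0]],[[0,4,0],[0,0,0]],[[0,6,0],[0,0,0]],[[0,8,0],[0,0,0]]])

```text
t: 11.18
ee_pos: [504.5, -327.2, 112.6]
orientation: [2.155, 2.285, 0.0]
ft_force: [-0.6, -0.0, -0.3]
width: 39.6
grasp_force: 0.1
```

Call:
servo_tool(deltas=[[[0,2,0],[0,0,0]],[[0,4,0],[0,0,0]],[[0,6,0],[0,0,0]],[[0,8,0],[0,0,0]]])

```text
t: 11.52
ee_pos: [512.3, -326.7, 112.6]
orientation: [2.155, 2.286, 0.0]
ft_force: [-1.2, 0.2, 0.1]
width: 39.4
grasp_force: 0.0
```

```bash
python3 pin.py|tail -1;  python3 - <<'E'
from h import *
p=get_image("side"); b=cv2.resize(p["frame"][90:180,290:390],None,fx=6,fy=6,interpolation=2)
cv2.imwrite("pics/c6.png",b)
E
```

```text
11.6167 [ 512.38935249 -326.68305025  112.61192939] [-0.806767   -0.52509455 -0.09474802] [-0.07146596  0.02721237 -0.0061552 ]
```

View pics/c6.png

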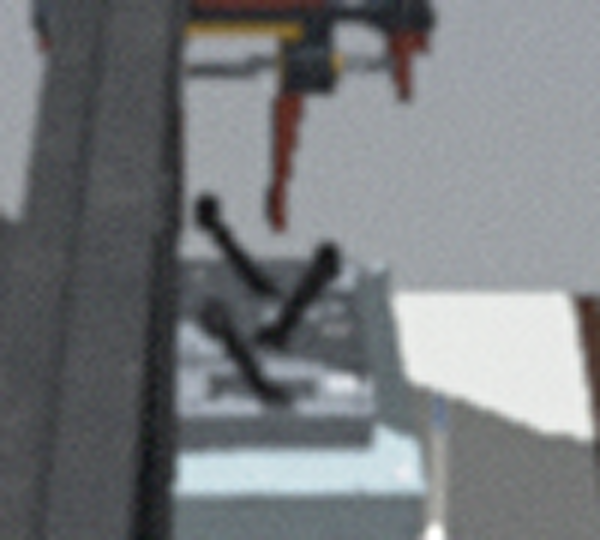

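The tripped lever now leans on (bar at (207, 210)), parallel to the live one, and no pin shows. Retreating straight up.

Call:
servo_tool(deltas=[[[0,0,-10],[0,0,0]],[[0,0,-25],[0,0,0]],[[0,0,-50],[0,0,0]],[[0,0,-80],[0,0,0]],[[0,0,-100],[0,0,0]]])

```text
t: 12.08
ee_pos: [512.4, -327.1, 215.7]
orientation: [2.154, 2.284, 0.001]
ft_force: [0.8, 0.1, 0.6]
width: 39.6
grasp_force: 0.0
```

Call:
servo_tool(deltas=[[[0,0,0],[0,0,0]],[[0,0,0],[0,0,0]],[[0,0,0],[0,0,0]]])

```text
t: 12.33
ee_pos: [511.4, -326.4, 212.1]
orientation: [-2.154, -2.285, 0.0]
ft_force: [-0.2, 0.7, -0.7]
width: 39.4
grasp_force: 0.0
```

```bash
python3 pin.py|tail -1;  python3 - <<'E'
from h import *
p=get_image("side"); b=cv2.resize(p["frame"][90:180,290:390],None,fx=6,fy=6,interpolation=2)
cv2.imwrite("pics/c7.png",b)
E
```

```text
12.4333 [ 511.09875236 -326.14587656  211.2087519 ] [ 0.83745537 -0.02491403  0.25842467] [ 0.00316402  0.11121634 -0.01554255]
```

View pics/c7.png

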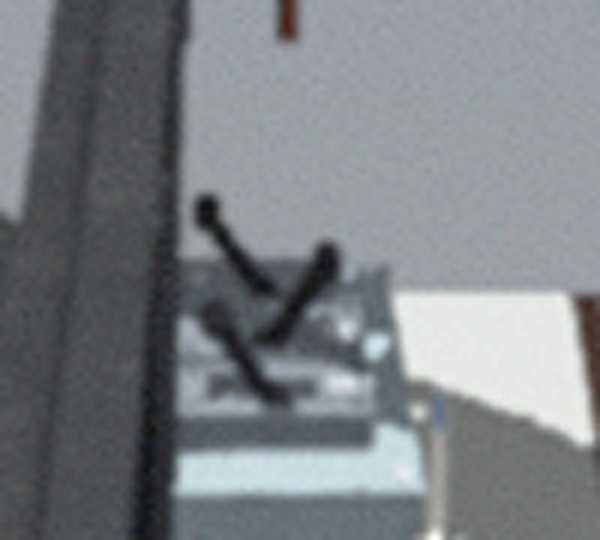

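The lever stands on with the pin sunk. The neighbouring levers are unchanged and the arm is clear.

```bash
python3 -c "
from workcell import close_job; print(close_job())"
```

```text
the job is handed in; nothing more can be done
None
```

The tripped breaker is reset and on: I pressed the lever to a firm stop at about 20 N (21–22 N counting all axes) with the pin sunk, then it snapped on. One oddity: the pin had already sunk at about 8–10 N, below the expected 16–20 N. The other two levers look unchanged, and I handed the job in with the arm clear.

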